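# Clear the glass chips and stow the plate cases

## Task

Sweep all the glass chips off the carrier's deck into the tray at its end with the scraper, never touching them with the fingers, and stand the scraper back on its mat. Stack all the white-lidded cases in one pile on the cleared deck, largest at the bottom and each smaller one squared up and resting wholly on the next with no overhang, then slide the bolt fully home in its keeper. Leave the other things on the bench where they are.

Things in the scene. Friction and masses are not known exactly. Their poses are not given: they have to be found in the camera images.
- carrier: Fixed grey storage carrier. Origin: on the table under the middle of its steel deck. At zero yaw its x points away from the robot, y to the robot's left; all offsets here are in its frame. The flat deck spans x -62..+62 mm, y -98..+98 mm, top at z 30 mm. A back stop stands at x +65..+73 mm, top at z 50 mm. The chip tray adjoins the deck's -y end.
- tray (a point): Middle of the tray's floor, at carrier (-10, -140, 4) mm. Tray inside: x -96..+76, y -181..-100 mm of the carrier, floor at z 4 mm, walls up to z 18 mm, lower than the deck.
- keeper (a point): Middle of the keeper's top, at carrier (-105, -55, 56) mm; keeper 28 (x) x 30 (y) mm. The bolt's track lies in line with it at carrier x -105 mm, y 0..100 mm, up to z 40 mm.
- bolt (a joint): Retaining bolt, slides along carrier -y (towards the keeper). 0 = fully withdrawn, 0.075 m = fully home in the keeper (end stop). About 2 N friction, stays where left.
- bolt_knob (a point): Middle of the grip part of the bolt's upright square knob, 75 mm above the table; knob 14 x 14 mm, its top 15 mm above this point, the rod's top 29 mm below it. Axes as the carrier's. When home, the keeper's near face is 35 mm from the knob's axis; only the keeper and track are near it.
- mat: Fixed thin black rubber mat, 70 (x) x 130 (y) x 2 mm; origin under its middle. The scraper's place.
- scraper: Grey scraper block with a flat rubber foot 46 (x) x 110 (y) x 10 mm; above it an upright grip wall 24 (x) x 90 (y) mm up to z 60 mm. Origin: middle of the underside of the foot. About 0.2 kg. The foot's long edge pushes the chips.
- chip_1: Sharp chip of broken glass, 36 x 26 mm (x, y), 6 mm thick; origin in the middle of its underside. Lies on the deck at first, between y -65 and +50 mm of the carrier. May be absent.
- chip_2: Sharp chip of broken glass, 30 x 22 mm (x, y), 6 mm thick; origin in the middle of its underside. Lies on the deck at first, between y -65 and +50 mm of the carrier. May be absent.
- chip_3: Sharp chip of broken glass, 34 x 20 mm (x, y), 6 mm thick; origin in the middle of its underside. Lies on the deck at first, between y -65 and +50 mm of the carrier. May be absent.
- chip_4: Sharp chip of broken glass, 28 x 28 mm (x, y), 6 mm thick; origin in the middle of its underside. Lies on the deck at first, between y -65 and +50 mm of the carrier. May be absent.
- case_a: Glass-plate case, grey box with white lid, largest of up to four: 68 (x) x 140 (y) x 32 mm high, flat top and base; origin in the middle of its base. Mass 333 g, give or take 40 percent. May be absent.
- case_b: Glass-plate case, grey box with white lid, second of up to four: 58 (x) x 118 (y) x 32 mm high, flat top and base; origin in the middle of its base. Mass 240 g, give or take 40 percent. May be absent.
- case_c: Glass-plate case, grey box with white lid, third of up to four: 48 (x) x 96 (y) x 32 mm high, flat top and base; origin in the middle of its base. Mass 161 g, give or take 40 percent. May be absent.
- case_d: Glass-plate case, grey box with white lid, smallest of up to four: 38 (x) x 74 (y) x 32 mm high, flat top and base; origin in the middle of its base. Mass 98 g, give or take 40 percent. May be absent.
- beaker: Bystander: clear plastic beaker, 60 mm across, 65 mm high; origin under its middle.
- comb: Bystander: flat white comb, 16 x 100 x 8 mm (teeth to +x); origin under its middle.
- tip_box: Bystander: blue tip box, 85 x 120 x 56 mm, beyond the carrier; origin under its middle.
- wash_bottle: Bystander: white wash bottle, 66 mm across, 160 mm high; origin under its middle.
- casting_stand: Bystander: clear casting stand, 78 x 100 x 70 mm; origin under its middle.
Mind the look-alikes: they are no part of the job. Leave any purple or yellow look-alike of the chip_1 alone.

How it is judged:
By the outcome, as a careful person would: the job done as asked, in the order asked, and still so for the second after the job is handed in, with the robot touching nothing.
Of case_a, case_b, case_c, case_d only 3 to 4 are there at a start; the rules pass over those that are not, and their reading is None.
Of chip_1, chip_2, chip_3, chip_4 only 2 to 4 are there at a start; the rules pass over those that are not, and their reading is None.
At some moment in a run one of case_a, scraper may be knocked a few centimetres aside while the robot is not near it.
Once in a run the grip may slacken for a moment while it holds something.
It also fails if it takes over 208 s, if anything falls off the work surface, if the arm or the gripper's body presses on something with over 40 N, if the wrist force passes 120 N, or if a joint passes its speed limit or range.

## Robot

A 6-joint arm with a two-finger parallel gripper is mounted at the origin on the work surface. World frame = base frame: x ahead of the robot, y to its left, z up, the work surface at z = 0. Lengths are in m, angles in rad, forces in N, time in s.
With the tool pointing down it reaches from about 0.25 to 0.775 m from the base axis. Payload 8.9 kg.
Tool frame: the origin (TCP) lies at the very end of the fingers, on their centre line; the grasp point (between the pads) lies 19 mm behind it; z points along the fingers, y is the line along which they close (so a half turn about z gives the same grasp; the last joint's range is limited). The gripper opens to 85 mm and grips with 20 to 120 N. Pads are 22 mm wide; open, the fingers measure 114 mm over their backs; the gripper's body (76 mm by 85 mm) begins 54 mm behind the grasp point. The pads swing forward as they close: fully open they stand 13 mm farther back than shut.
Start: joints at [1.044, 0.291, -0.153, 1.127, 0, 1.431], TCP at [0.199, 0.486, 0.231] pointing down, gripper open.
Joint ranges: [-2.52, 2.52], [-0.91, 1.74], [-1.3, 1.37], [-1.96, 2.02], [-1.52, 1.47], [-3.14, 3.14]. Speed limits (rad/s): [2.22, 2.22, 2.79, 3.14, 3.14, 3.14].

## Interface

Orientations are given as a rotation vector (axis times angle).
In Python, from workcell import goto, move_l, move_j, open_gripper, grab, pause, ik, state, camera, get_calibration, MotionError, job_done gives the robot as it stands. Calls block until the motion is done:
- goto(position, orientation): joint-space move of the TCP to a pose.
- move_l(position, frame=None, velocity=0.15, stop_force=None): straight line of the TCP; frame=None keeps the orientation; velocity is the mean speed in m/s. With stop_force (N) it stops when the force on the tool has changed by that much, and returns True; else False.
- move_j(angles): joint-space move.
- open_gripper() and grab(): open the fingers fully, or close them until they stop; the grip force is fixed at half the most.
- pause(seconds).
- ik(position, orientation): joint angles nearest the present ones, or None.
- state(): the state.
- camera(name): name is "scene" or "top"; returns the picture (480x640x3 uint8, red, green, blue); there is no depth.
- get_calibration(name): a dict with "fovy" (degrees; the focal length in pixels is half the picture's height over the tangent of half this angle, whatever the lens; pixels are square), "cx", "cy" (the principal point, pixels), "dist" ([k1, k2, p1, p2, k3] as OpenCV has them; the pictures are not rectified), "R" (3x3) and "t" (3): a world point X has camera coordinates R X + t. Camera axes: x right, y down, z forward; pixel columns grow to the right and rows downward; lengths in m; the calibration is good to about 2 mm. A picture is of the moment at which its call begins. get_calibration takes no time and is no camera call.
A pose or a line that the arm cannot do raises MotionError and nothing moves.
- job_done(): hands the job in; it is judged then, once.
The state is a dict: "time": time; "joints": joint angles; "qd": joint speeds; "joint_torque": joint torques, N m; "ee_pos": TCP position; "orientation": TCP orientation; "contact_force": force on the tool from outside, world axes, zero at the start; "moment": the same for the moment, N m; "grip_width": opening from 0.0 (shut) to 1.0 (fully open); "grasp_force": force on a finger pad.
Only numpy, scipy, OpenCV 4.12 (cv2) and the standard library are available. Lean on these libraries where they do the work, as an engineer would, in place of code of your own. Each camera call takes 0.05 s, during which the arm holds its last target. There are 200 camera calls.

## Working session

There is one attempt and no reset: what is moved stays moved. The work goes in short steps, each a Python script; the robot and the scene stay as the last script left them, time stands still between calls to the robot, and variables do not carry over. Pictures are saved under pics/ and viewed, at most 14 in all, crops included, and the job is handed in when it is done.

```bash
ls; mkdir -p pics
python3 - <<'E'
from workcell import *
import cv2,numpy as np
np.set_printoptions(precision=4,suppress=True)
for n in("top","scene"):
    cv2.imwrite(f"pics/{n}0.png",cv2.cvtColor(camera(n),cv2.COLOR_RGB2BGR)); print(get_calibration(n))
print(state())
E
```

```text
pics
{'fovy': 47.92079080204032, 'cx': 315.65650375240506, 'cy': 238.29252341558305, 'dist': array([-0.1005,  0.    ,  0.    ,  0.    ,  0.    ]), 'R': array([[-0.0194, -0.9996, -0.0197],
       [-0.9964,  0.021 , -0.0821],
       [ 0.0824,  0.0181, -0.9964]]), 't': array([0.081 , 0.55  , 1.0151])}
{'fovy': 56.63945258223261, 'cx': 316.8832552938889, 'cy': 235.98380940346087, 'dist': array([-0.0236,  0.    ,  0.    ,  0.    ,  0.    ]), 'R': array([[ 0.5239,  0.8517, -0.0049],
       [ 0.6337, -0.3936, -0.666 ],
       [-0.5692,  0.3459, -0.7459]]), 't': array([-0.3018, -0.2681,  1.138 ])}
{'time': 0.1, 'joints': array([ 1.0437,  0.2912, -0.1541,  1.1267, -0.    ,  1.4315]), 'qd': array([ 0.0007,  0.0001,  0.0029, -0.0014, -0.    , -0.0004]), 'joint_torque': array([  0.0017, -53.7978,  33.1917,   0.0093,  -0.0002,   0.    ]), 'ee_pos': array([0.1983, 0.4857, 0.2308]), 'orientation': array([-0.6053, -3.0824,  0.0017]), 'contact_force': array([ 0.0041, -0.7168, -0.7489]), 'moment': array([ 0.0164,  0.0117, -0.0468]), 'grasp_force': 0.0, 'grip_width': 0.9982989592004479}
```

View pics/top0.png

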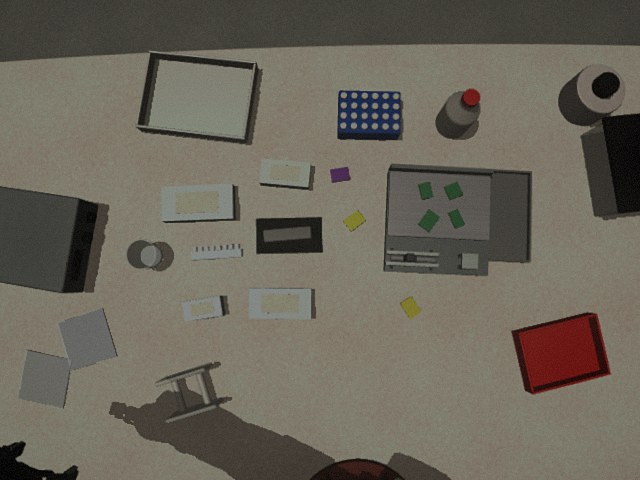

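View pics/scene0.png

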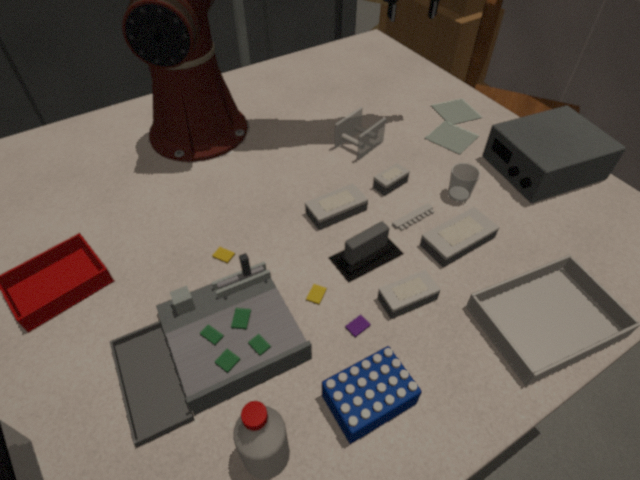

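The top view shows all four cases: a (198,203), b (281,303), c (286,173) and d (204,308). The scraper is at (289,235), with four green chips on the deck around (440,205), the bolt at (411,258) and the keeper at (469,261).

```bash
cat > h.py <<'E'
from workcell import *
import cv2,numpy as np
from scipy.spatial.transform import Rotation as Ro
np.set_printoptions(precision=4,suppress=True)
def K(n):
    c=get_calibration(n); f=240/np.tan(np.radians(c['fovy']/2))
    return np.array([[f,0,c['cx']],[0,f,c['cy']],[0,0,1.]]),np.array(c['dist']),np.array(c['R']),np.array(c['t'])
def p2w(n,uv,z):
    k,d,R,t=K(n); q=cv2.undistortPoints(np.float64(uv).reshape(-1,1,2),k,d)[:,0]
    r=np.c_[q,np.ones(len(q))]@R; o=-R.T@t
    return (o+r*((z-o[2])/r[:,2])[:,None])[:,:2]
def w2p(n,X):
    k,d,R,t=K(n); return cv2.projectPoints(np.float64(X).reshape(-1,1,3),cv2.Rodrigues(R)[0],t,k,d)[0][:,0]
def rect(n,mask,z):
    """largest contour -> (centre, short, long, yaw of short axis wrt world x, in -90..90)"""
    c=max(cv2.findContours(mask.astype(np.uint8),cv2.RETR_EXTERNAL,cv2.CHAIN_APPROX_NONE)[0],key=cv2.contourArea)
    w=p2w(n,c[:,0],z); (cx,cy),(a,b),_=r=cv2.minAreaRect((w*1000).astype(np.float32))
    B=cv2.boxPoints(r); e=[B[1]-B[0],B[2]-B[1]]; e.sort(key=np.linalg.norm)
    y=np.degrees(np.arctan2(e[1][1],e[1][0]))-90; y=(y+90)%180-90
    return np.array([cx,cy])/1000,min(a,b),max(a,b),y
def save(im,name,box=None,s=1):
    if box: x0,y0,x1,y1=box; im=im[y0:y1,x0:x1]
    cv2.imwrite('pics/'+name,cv2.resize(cv2.cvtColor(im,cv2.COLOR_RGB2BGR),None,fx=s,fy=s,interpolation=cv2.INTER_CUBIC))
def near(im,u,v,r=(50,35)):
    m=np.zeros(im.shape[:2],bool); m[v-r[1]:v+r[1],u-r[0]:u+r[0]]=1; return m
E
python3 - <<'E'
from h import *
im=camera('top'); b=cv2.GaussianBlur(im,(3,3),0).astype(int)
for p in[(228,190),(168,215),(240,270),(300,293),(264,163),(150,200),(190,303),(440,178),(440,205),(512,215),(469,261),(440,250),(260,225),(290,234),(388,200),(440,167)]: print(p,b[p[1],p[0]])
save(im,'crop1.png',(375,155,545,285),4.5)
save(im,'crop2.png',(150,150,340,330),3.3)
E
```

```text
(228, 190) [132 138 130]
(168, 215) [130 135 131]
(240, 270) [130 127 112]
(300, 293) [132 137 132]
(264, 163) [130 136 124]
(150, 200) [131 127 112]
(190, 303) [132 136 132]
(440, 178) [92 89 84]
(440, 205) [92 88 84]
(512, 215) [66 66 59]
(469, 261) [109 111 102]
(440, 250) [70 72 65]
(260, 225) [31 31 26]
(290, 234) [80 79 71]
(388, 200) [63 63 58]
(440, 167) [71 71 65]
```

View pics/crop1.png

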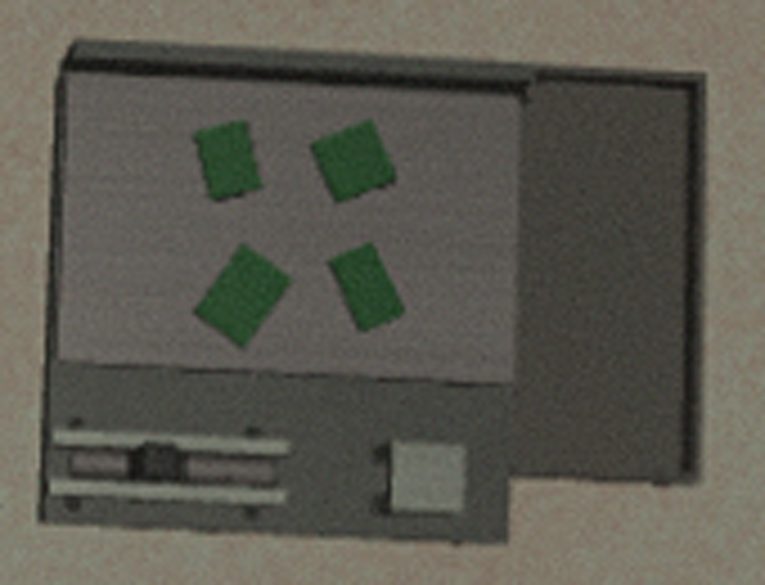

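View pics/crop2.png

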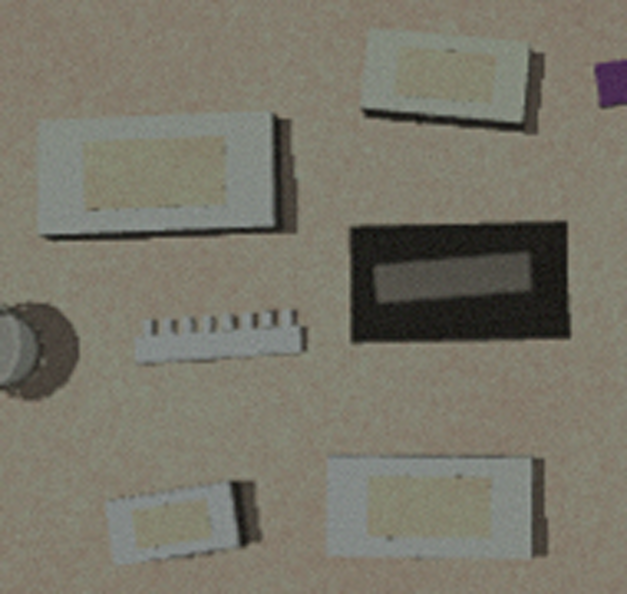

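Crop 1 shows the deck corners at crop pixels (68,72), (523,92), (515,383) and (60,360), the keeper top centred at (428,478) and the knob at (156,460). Crop 2 shows the lids clearly, which separate from the table by G>R.

```bash
cat >> h.py <<'E'
CASES=dict(a=(68,140),b=(58,118),c=(48,96),d=(38,74))
def lids(z=.032,im=None):
    im=camera('top') if im is None else im
    g=cv2.GaussianBlur(im,(5,5),0).astype(int)
    m=((g[...,1]-g[...,0]>=2)&(g[...,1]>105)&(g.max(2)-g.min(2)<40)).astype(np.uint8)
    m=cv2.morphologyEx(m,cv2.MORPH_OPEN,np.ones((3,3)))
    out=[]
    for c in cv2.findContours(m,cv2.RETR_EXTERNAL,cv2.CHAIN_APPROX_NONE)[0]:
        if cv2.contourArea(c)<300: continue
        k=np.zeros_like(m); cv2.drawContours(k,[c],-1,1,-1); out.append(rect('top',k,z)+(c[:,0].mean(0),))
    return out
E
python3 - <<'E'
from h import *
im=camera('top')
for r in lids(im=im): print(r)
P=np.array([(68,72),(523,92),(515,383),(60,360)])/4.5+[375,155]-.4
w=p2w('top',P,.03); L=np.array([(62,98),(62,-98),(-62,-98),(-62,98)])/1000
c=w.mean(0); A=w-c; th=np.arctan2((L[:,0]*A[:,1]-L[:,1]*A[:,0]).sum(),(L*A).sum())
print('deck',w,c,np.degrees(th)); print(np.linalg.norm(np.diff(w,axis=0),axis=1))
R=Ro.from_euler('z',th).as_matrix()[:2,:2]
g=im.astype(int); gm=(cv2.GaussianBlur(im,(3,3),0)[...,1].astype(int)-cv2.GaussianBlur(im,(3,3),0)[...,0]>18)
for q in cv2.findContours(gm.astype(np.uint8),0,2)[0]:
    if cv2.contourArea(q)>60: print('chip',(p2w('top',[q[:,0].mean(0)],.036)[0]-c)@R)
kp=p2w('top',[np.array((428,478))/4.5+[375,155]-.4],.056)[0]; print('keeper',(kp-c)@R)
kn=p2w('top',[np.array((156,452))/4.5+[375,155]-.4],.09)[0]; print('knob',(kn-c)@R,kn)
b=cv2.GaussianBlur(im,(3,3),0).max(2); n=near(im,289,235,(45,28))
mk=cv2.morphologyEx(((b<55)&n).astype(np.uint8),cv2.MORPH_CLOSE,np.ones((3,3)));print('mat',rect('top',mk,.002))
gr=((b>58)&(b<105)&near(im,289,235,(28,12)));print('wall',rect('top',gr,.062))
E
```

```text
(array([0.4216, 0.2898]), 36.84122848510742, 71.92237091064453, np.float32(8.605072), array([201.8962, 308.1415]))
(array([0.4293, 0.1407]), 56.640872955322266, 115.81904602050781, np.float32(-1.0799942), array([280.1371, 302.9143]))
(array([0.5285, 0.2626]), 22.553577423095703, 95.49198150634766, np.float32(1.9798584), array([216.1008, 252.958 ]))
(array([0.6265, 0.3002]), 67.01961517333984, 138.28248596191406, np.float32(0.95344543), array([196.6502, 202.0345]))
(array([0.6802, 0.1272]), 46.65751266479492, 94.22860717773438, np.float32(-6.907089), array([284.5441, 172.3603]))
(array([0.8082, 0.2978]), 84.83993530273438, 189.0968475341797, np.float32(-8.65049), array([198.771 , 112.5286]))
deck [[ 0.6791 -0.0759]
 [ 0.6669 -0.2726]
 [ 0.5412 -0.2628]
 [ 0.5551 -0.0684]] [ 0.6106 -0.1699] -3.8551001922742953
[0.1971 0.1261 0.1949]
chip [-0.026  -0.0315]
chip [-0.0303  0.0222]
chip [ 0.0289 -0.0239]
chip [0.0257 0.0294]
keeper [-0.1065 -0.054 ]
knob [-0.1029  0.0645] [ 0.5123 -0.0987]
mat (array([0.561 , 0.1228]), 67.13726043701172, 126.41429901123047, np.float32(-1.1561356))
wall (array([0.558 , 0.1228]), 21.355371475219727, 87.52657318115234, np.float32(3.5413208))
```

The carrier is at (0.611,-0.170) with yaw -3.9°, and the cases and scraper are consistent with their sizes. Next I grasp the scraper.

```bash
cat >> h.py <<'E'
C=np.array([.6106,-.1699]); TH=-3.86
def car(x,y): return C+Ro.from_euler('z',TH,degrees=True).as_matrix()[:2,:2]@[x/1000,y/1000]
B=np.array([[0,1,0],[1,0,0],[0,0,-1.]])
def ori(phi): return (Ro.from_euler('z',phi,degrees=True)*Ro.from_matrix(B)).as_rotvec()
def best(p,phi):
    o=[]
    for f in(phi,phi+180):
        q=ik(p,ori(f)); 
        if q is not None: o.append((abs(q[5]),f))
    return min(o)[1]
def st(tag=''):
    s=state(); print(tag,'t%.1f'%s['time'],s['ee_pos'],'F',s['contact_force'],'w%.3f'%s['grip_width'],'g%.0f'%s['grasp_force'])
def P(xy,z): return [float(xy[0]),float(xy[1]),float(z)]
E
python3 - <<'E'
from h import *
for p,f in[((.558,.1228),3.5),(car(-2,85),TH+90),((.6265,.3002),1),(car(-5,0),TH),((.4216,.2898),8.6)]:
    for k in(0,180,-180):
        q=ik(P(p,.2),ori(f+k)); print(f+k,q)
f=3.5
goto(P((.558,.1228),.12),ori(f)); st()
move_l(P((.558,.1228),.020),velocity=.1); grab(); st('g')
move_l(P((.558,.1228),.13)); st('up')
save(camera('scene'),'s1.png')
E
```

```text
3.5 [ 0.0887  0.3968 -0.0824  1.0915  0.      1.5984]
183.5 [ 0.0887  0.3968 -0.0824  1.0915  0.     -1.5432]
-176.5 [ 0.0887  0.3968 -0.0824  1.0915  0.     -1.5432]
86.14 [-0.2552  0.4901  0.0655  1.1462  0.     -0.1879]
266.14 [-0.2552  0.4901  0.0655  1.1462  0.      2.9537]
-93.86 [-0.2552  0.4901  0.0655  1.1462  0.      2.9537]
1 [0.3417 0.6434 0.3288 1.2562 0.     1.8951]
181 [ 0.3417  0.6434  0.3288  1.2562  0.     -1.2465]
-179 [ 0.3417  0.6434  0.3288  1.2562  0.     -1.2465]
-3.86 [-0.3892  0.5072  0.0937  1.1573  0.      1.249 ]
176.14 [-0.3892  0.5072  0.0937  1.1573  0.     -1.8926]
-183.86 [-0.3892  0.5072  0.0937  1.1573  0.     -1.8926]
8.6 [ 0.4592  0.2857 -0.2454  1.0398  0.      1.8799]
188.6 [ 0.4592  0.2857 -0.2454  1.0398  0.     -1.2617]
-171.4 [ 0.4592  0.2857 -0.2454  1.0398  0.     -1.2617]
 t2.1 [0.5578 0.1237 0.1203] F [ 0.3969 -0.3521 -0.2293] w0.999 g0
g t3.8 [0.5581 0.1228 0.0202] F [-0.9208 -0.4233  3.5185] w0.277 g59
up t4.7 [0.5573 0.1227 0.1291] F [-0.2782 -0.366  -3.1755] w0.274 g59
```

Run:
```python
from h import *
f=TH+90
goto(P(car(-2,85),.15),ori(f)); st()
print(move_l(P(car(-2,85),.0485),velocity=.05,stop_force=8)); st('down')
z=state()['ee_pos'][2]
print(move_l(P(car(-2,-102),.0485),velocity=.07)); st('swept')
save(camera('top'),'t1.png',(330,130,570,310),3.3)
```

```text
t6.3 [ 0.6141 -0.0846  0.1497] F [ 0.6157  0.1409 -2.9075] w0.278 g59
False
down t8.5 [ 0.6145 -0.085   0.0487] F [ 0.5636 -0.4021 -0.9622] w0.271 g59
False
swept t11.3 [ 0.6018 -0.2713  0.0485] F [ 0.4785 -0.4056 -1.517 ] w0.274 g61
```

View pics/t1.png

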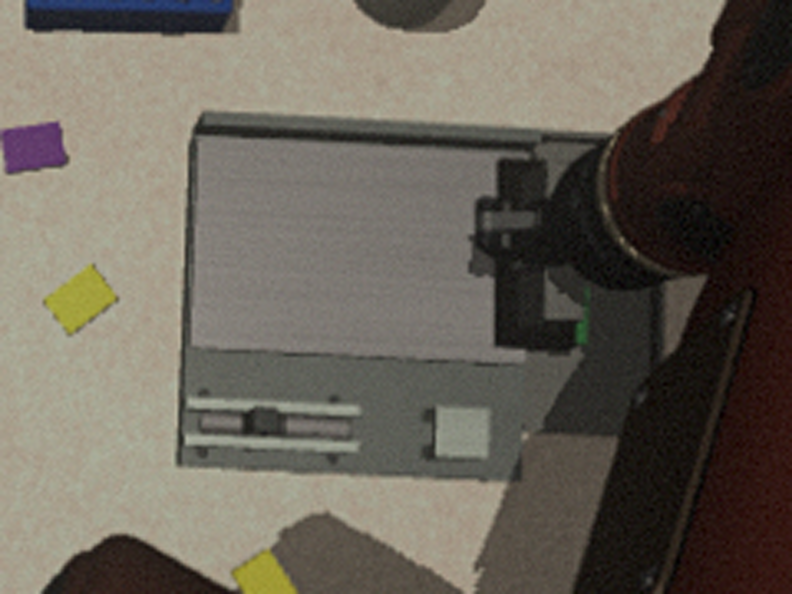

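The deck is swept clear with the scraper at its end. I now return the scraper to the mat.

Run:
```python
from h import *
move_l(P(car(-2,-102),.13)); st('up')
m=(.561,.1228)
goto(P(m,.13),ori(-1.2)); st()
im=camera('top'); save(im,'t2.png',(330,130,570,310),3.3)
g=cv2.GaussianBlur(im,(3,3),0).astype(int)
R=Ro.from_euler('z',TH,degrees=True).as_matrix()[:2,:2]
for q in cv2.findContours((g[...,1]-g[...,0]>18).astype(np.uint8),0,2)[0]:
    if cv2.contourArea(q)>20: print('chip',(p2w('top',[q[:,0].mean(0)],.01)[0]-C)@R,cv2.contourArea(q))
print(move_l(P(m,.0205),velocity=.06,stop_force=6)); st('down')
open_gripper(); move_l(P(m,.14)); st('released')
```

```text
up t12.1 [ 0.6013 -0.2712  0.1292] F [ 0.3683  0.5363 -3.1177] w0.271 g61
 t13.9 [0.5611 0.1224 0.1298] F [-0.4093 -0.0825 -1.0086] w0.269 g61
chip [-0.0205 -0.12  ] 276.5
chip [ 0.0252 -0.116 ] 179.0
chip [0.1903 0.1444] 1596.5
False
down t16.0 [0.5612 0.1228 0.0208] F [-0.0554  0.3881 -2.0512] w0.274 g61
released t17.6 [0.5604 0.1227 0.1391] F [-0.1678 -0.2668 -0.2394] w0.998 g0
```

View pics/t2.png

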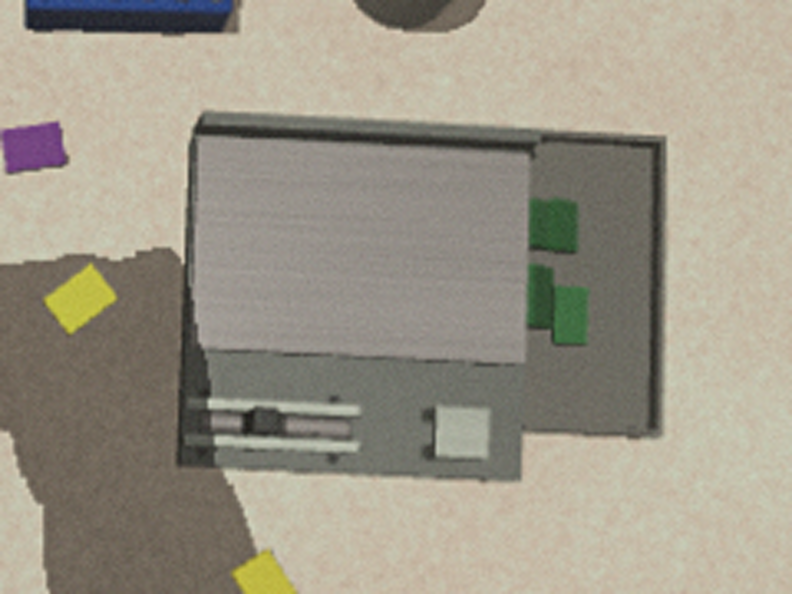

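The deck is clear and the chips lie in the tray at about (550,225) and (555,305). The lighting has brightened. Next I re-measure the cases and check the scraper.

Run:
```python
from h import *
goto(P(car(0,-40),.25),ori(TH)); st()
im=camera('top')
for r in lids(im=im): print(r)
b=cv2.GaussianBlur(im,(5,5),0)
for p in[(198,190),(281,295),(150,200),(289,235),(260,220)]: print(p,b[p[1],p[0]])
save(im,'t3.png',(130,140,350,340),2.9)
```

```text
t18.9 [ 0.6079 -0.2085  0.2494] F [-0.      0.1545 -0.4501] w1.001 g0
(array([0.4219, 0.2894]), 37.41706848144531, 73.197021484375, np.float32(7.906006), array([201.9623, 308.1321]))
(array([0.4293, 0.1407]), 56.646202087402344, 115.78348541259766, np.float32(-1.0799942), array([279.9716, 303.0341]))
(array([0.5282, 0.2626]), 23.138198852539062, 95.86723327636719, np.float32(3.2725525), array([215.9576, 253.0932]))
(array([0.6261, 0.2993]), 67.42446899414062, 140.2591552734375, np.float32(0.87054443), array([196.761 , 202.1951]))
(array([0.68  , 0.1269]), 48.08820724487305, 95.03069305419922, np.float32(-6.8972244), array([284.7842, 172.6187]))
(array([0.8088, 0.2975]), 88.46723175048828, 189.99908447265625, np.float32(-7.911133), array([199.3524, 111.4317]))
(198, 190) [155 160 151]
(281, 295) [155 155 136]
(150, 200) [154 150 133]
(289, 235) [97 95 86]
(260, 220) [39 37 32]
```

View pics/t3.png

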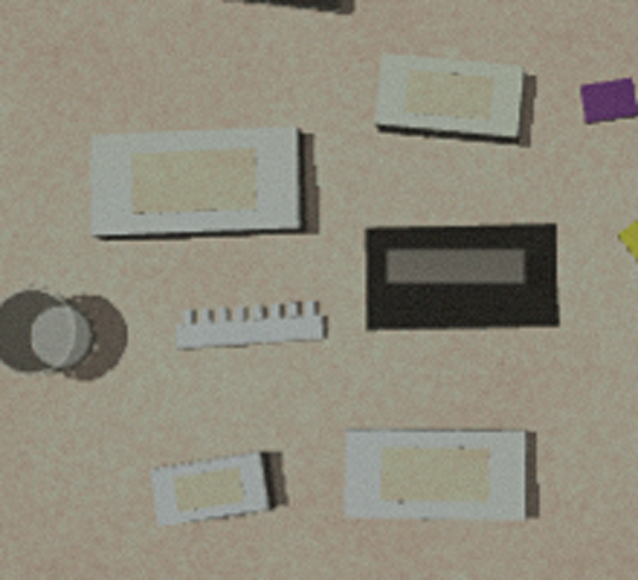

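The scraper stands upright on the mat, at about (456,266) in the crop. I fetch case a and measure the scraper in the same step.

```bash
cat >> h.py <<'E'
def find(k,z=.032,im=None):
    s,l=CASES[k]; o=[r for r in lids(z,im) if abs(r[1]-s)<6 and abs(r[2]-l)<6]
    assert len(o)==1,o; return o[0][0],float(o[0][3])
def pick(k,im=None):
    xy,yaw=find(k,im=im); f=best(P(xy,.15),yaw)
    f=yaw
    goto(P(xy,.12),ori(f)); move_l(P(xy,.002),velocity=.1,stop_force=15); grab(); st('grab '+k)
    move_l(P(xy,.06)); st('lift'); return xy,yaw
E
python3 - <<'E'
from h import *
im=camera('top'); b=cv2.GaussianBlur(im,(3,3),0).max(2)
print('wall',rect('top',(b>65)&(b<125)&near(im,289,232,(28,12)),.062))
print('mat',rect('top',cv2.morphologyEx(((b<60)&near(im,289,235,(45,28))).astype(np.uint8),cv2.MORPH_CLOSE,np.ones((3,3))),.002))
pick('a',im)
im=camera('top'); save(im,'t4.png',(80,110,400,350),2.4); save(camera('scene'),'s4.png')
E
```

```text
wall (array([0.5621, 0.1231]), 20.53483009338379, 87.50724792480469, np.float32(-1.2112122))
mat (array([0.5608, 0.1227]), 67.05767059326172, 126.0171127319336, np.float32(-0.59493256))
grab a t22.5 [0.6265 0.2995 0.003 ] F [-1.3547 -1.272   5.2548] w0.783 g69
lift t23.1 [0.6257 0.2992 0.0594] F [-1.1443 -0.0422 -4.1222] w0.784 g68
```

View pics/s4.png

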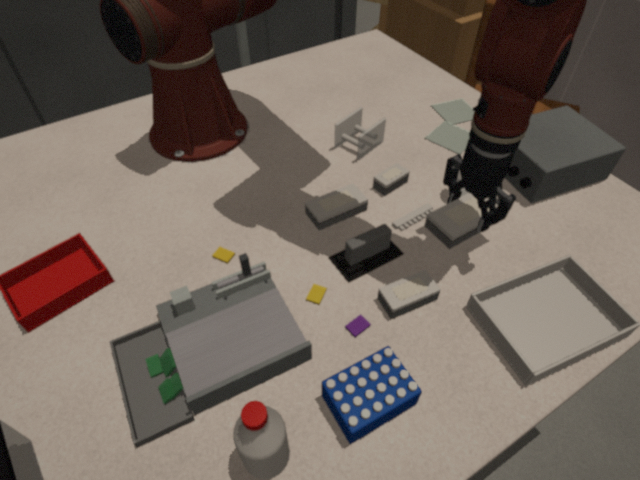

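Case a is held level at (453,222). I place it on the deck.

```bash
cat >> h.py <<'E'
def place(xy,f,zb,dz=.003,clear=.06):
    goto(P(xy,zb+clear),ori(f)); st('over')
    print(move_l(P(xy,zb+dz),velocity=.05,stop_force=8)); st('down')
    open_gripper(); move_l(P(xy,zb+.1)); st('released')
E
python3 - <<'E'
from h import *
e=state()['ee_pos']; move_l(P(e,.14))
place(car(-6,0),TH,.03,clear=.11)
goto(P((.50,.05),.25),ori(0)); im=camera('top')
for r in lids(.062,im): print(r)
save(im,'t5.png',(130,130,570,340),1.8)
E
```

```text
over t25.6 [ 0.605  -0.1684  0.14  ] F [-0.2546  0.3692 -3.4526] w0.784 g68
False
down t27.8 [ 0.6047 -0.1696  0.0332] F [-0.1847 -1.0281 -2.9796] w0.785 g68
released t29.0 [ 0.6041 -0.1693  0.1291] F [-0.3438  0.5997  0.4441] w0.997 g0
(array([0.4229, 0.2822]), 35.76701736450195, 71.47290802001953, np.float32(7.199768), array([201.8318, 308.2804]))
(array([0.5264, 0.2583]), 21.68781089782715, 89.26939392089844, np.float32(2.9624176), array([214.2456, 253.2632]))
(array([0.7985, 0.2901]), 82.99077606201172, 183.50625610351562, np.float32(-9.119667), array([198.8448, 112.7437]))
```

View pics/t5.png

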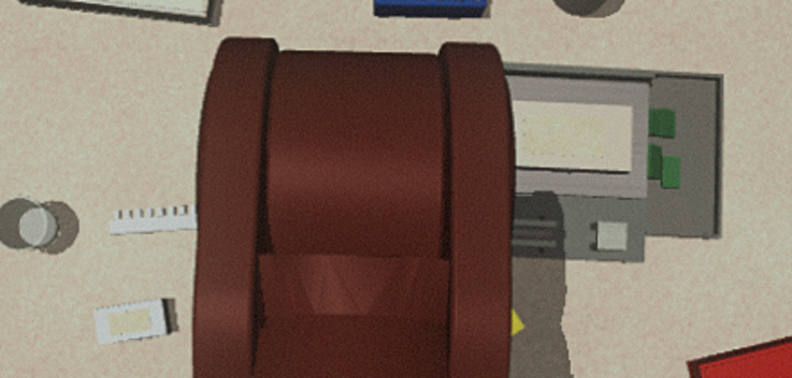

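The arm hides most of the view; case a is on the deck, its lid partly visible at (573,135). I look again with the arm aside.

Run:
```python
from h import *
goto(P((.35,.33),.25),ori(10)); st(); im=camera('top')
for r in lids(.062,im): print(r)
b=cv2.GaussianBlur(im,(5,5),0); print(b[190,400:500:8].tolist()); print(b[180:250:6,440].tolist())
save(im,'t6.png',(375,150,545,280),4.5)
```

```text
t31.3 [0.3508 0.3294 0.2498] F [-0.5852  0.2622  0.1989] w0.999 g0
(array([0.4304, 0.1382]), 54.94736099243164, 112.61803436279297, np.float32(-1.0803452), array([281.9582, 300.5732]))
(array([0.5265, 0.2563]), 22.265653610229492, 92.87545776367188, np.float32(2.8227997), array([216.0342, 253.0513]))
(array([0.6735, 0.1251]), 45.16381072998047, 91.91544342041016, np.float32(-6.62265), array([284.558, 172.5  ]))
(array([0.7994, 0.29  ]), 84.86833953857422, 183.01901245117188, np.float32(-9.055649), array([200.4072, 111.7622]))
[[104, 100, 94], [103, 99, 94], [103, 100, 95], [103, 99, 93], [101, 97, 92], [101, 97, 92], [98, 95, 90], [99, 95, 90], [96, 93, 88], [94, 91, 86], [95, 92, 87], [94, 90, 85], [55, 66, 51]]
[[98, 93, 89], [98, 94, 88], [101, 97, 91], [100, 96, 91], [99, 96, 91], [127, 124, 113], [137, 135, 119], [137, 133, 113], [137, 135, 115], [137, 137, 116], [136, 135, 121], [91, 90, 81]]
```

View pics/t6.png

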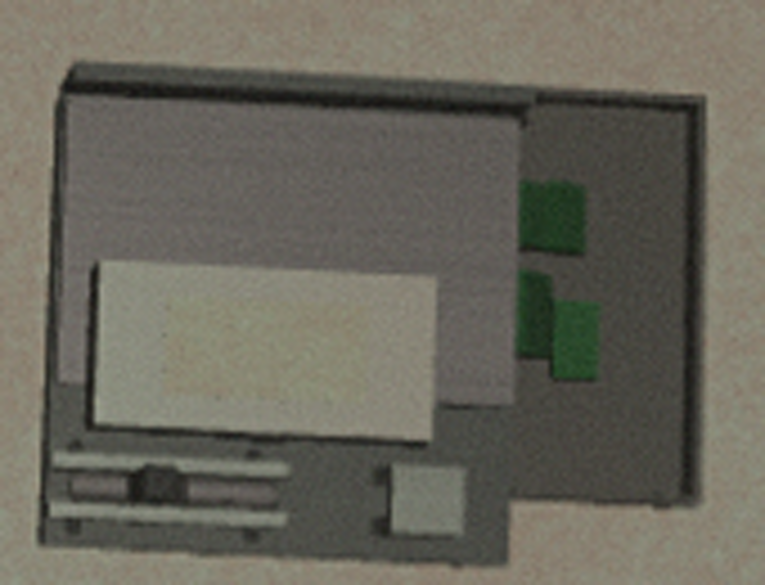

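Case a has been knocked toward the bolt track: its lid corners are at crop (98,262), (435,277), (430,440), (93,425). I measure it and regrip it.

```bash
cat >> h.py <<'E'
RT=Ro.from_euler('z',TH,degrees=True).as_matrix()[:2,:2]
def decklid(z,im=None,thr=1.17):
    """bright lid over the deck; returns (world xy, yaw, carrier mm)"""
    im=camera('top') if im is None else im
    k=np.zeros(im.shape[:2],np.uint8); c=w2p('top',[P(car(x,y),z) for x,y in((-88,95),(60,95),(60,-95),(-88,-95))])
    cv2.fillPoly(k,[c.astype(np.int32)],1)
    b=cv2.GaussianBlur(im,(3,3),0).max(2); t,_=cv2.threshold(b[k>0].reshape(-1,1),0,255,cv2.THRESH_OTSU)
    m=cv2.morphologyEx(((b>t)&(k>0)).astype(np.uint8),cv2.MORPH_OPEN,np.ones((5,5)))
    r=rect('top',m,z); print('lid',r,'thr',t,'car',1000*((r[0]-C)@RT)); return r
E
python3 - <<'E'
from h import *
r=decklid(.062); r=decklid(.062)
for n in('scene',): save(camera(n),'s7.png',(100,220,330,450),2.5)
E
```

```text
lid (array([ 0.5648, -0.1508]), 67.98631286621094, 139.78182983398438, np.float32(-4.500458)) thr 113.0 car [-46.9732  15.9938]
lid (array([ 0.5648, -0.1508]), 67.98416137695312, 139.80047607421875, np.float32(-4.4305573)) thr 113.0 car [-46.9873  15.9577]
```

View pics/s7.png

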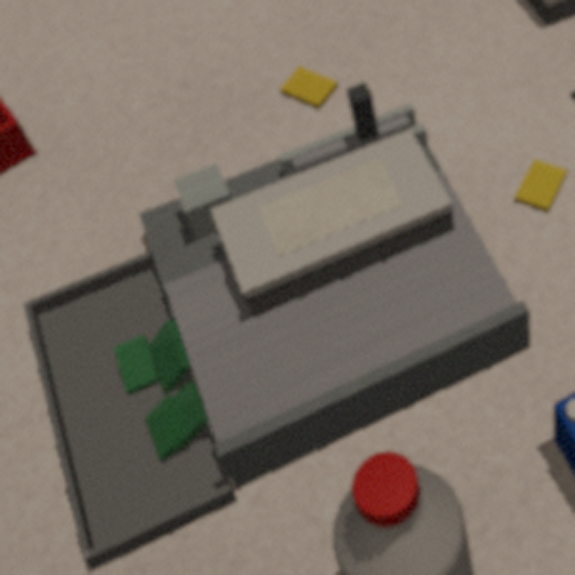

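The case lies flat, overhanging toward the track. I grip it at carrier y ≈ -12, which is free of both track and keeper, and shift it back.

Run:
```python
from h import *
cx,cy=-47,16; yaw=-4.4; off=28
g=car(cx,cy)-off/1000*np.array([-np.sin(np.radians(yaw)),np.cos(np.radians(yaw))])
goto(P(g,.16),ori(yaw)); print(move_l(P(g,.0335),velocity=.06,stop_force=8)); st('dn')
grab(); st('grab'); move_l(P(g,.05),velocity=.05); st('lift')
t=car(-6,-off); move_l(P(t,.05),ori(TH),velocity=.06)
print(move_l(P(t,.034),velocity=.04,stop_force=8)); st('down'); open_gripper(); move_l(P(t,.16)); st('rel')
goto(P((.40,.30),.25),ori(10)); decklid(.062); st()
```

```text
False
dn t35.8 [ 0.5628 -0.1788  0.0337] F [-0.238   0.0926 -0.8652] w1.001 g0
grab t36.1 [ 0.5626 -0.1788  0.034 ] F [-2.0963 -0.4432  5.8845] w0.785 g68
lift t36.5 [ 0.5628 -0.1788  0.0502] F [-0.1016  0.2546 -3.1336] w0.786 g68
True
down t37.9 [ 0.6023 -0.1973  0.034 ] F [-0.5588  1.196   6.5919] w0.782 g69
rel t39.2 [ 0.6022 -0.1972  0.1591] F [ 0.0268 -0.2981  0.0821] w1.003 g0
lid (array([ 0.6057, -0.1695]), 68.20250701904297, 139.5548095703125, np.float32(-3.2125015)) thr 116.0 car [-4.869   0.0636]
 t41.2 [0.4006 0.2995 0.2498] F [-0.06   -0.0632  0.6639] w1.002 g0
```

Case a is back in place at carrier (-5,0). Now b.

Run:
```python
from h import *
im=camera('top')
xy,yaw=pick('b',im); move_l(P(xy,.16))
place(car(-5.5,0),TH,.062,clear=.10)
goto(P((.40,.30),.25),ori(10)); r=decklid(.094); st()
```

```text
Traceback (most recent call last):
  File "h.py", line 54, in pick
    xy,yaw=find(k,im=im); f=best(P(xy,.15),yaw)
           ~~~~^^^^^^^^^
  File "h.py", line 52, in find
    assert len(o)==1,o; return o[0][0],float(o[0][3])
           ^^^^^^^^^
AssertionError: []
```

```bash
sed -i "s/^def pick(k,im=None):/def pick(k,im=None,at=None):/; s/xy,yaw=find(k,im=im); f=best(P(xy,.15),yaw)/xy,yaw=at or find(k,im=im)/" h.py
python3 - <<'E'
from h import *
xy,yaw=pick('b',at=(np.array([.4293,.1407]),-1.1)); move_l(P(xy,.16)); st('up')
place(car(-5.5,0),TH,.062,clear=.10)
goto(P((.40,.30),.25),ori(10)); r=decklid(.094); st()
save(camera('scene'),'s8.png',(80,140,520,450),1.8)
E
```

```text
grab b t43.8 [0.4295 0.1407 0.0026] F [-1.7825 -0.5634  8.9369] w0.669 g64
lift t44.4 [0.4292 0.1407 0.0597] F [-0.6266  0.3891 -1.8454] w0.669 g64
up t45.2 [0.4286 0.1406 0.1589] F [-0.462  -0.8419 -2.137 ] w0.669 g64
over t46.5 [ 0.6048 -0.1681  0.162 ] F [ 0.0024  1.3261 -2.6066] w0.666 g64
False
down t48.6 [ 0.6053 -0.1696  0.0653] F [ 0.4234  0.617  -1.4526] w0.666 g64
released t49.8 [ 0.6046 -0.1693  0.1612] F [-1.2584  0.1078 -0.6617] w1.000 g0
lid (array([ 0.6011, -0.1584]), 114.84568786621094, 173.1539764404297, np.float32(-3.400299)) thr 96.0 car [-10.2217  10.8053]
 t51.7 [0.4006 0.2994 0.2497] F [-0.2498 -1.0184 -0.2653] w1.001 g0
```

View pics/s8.png

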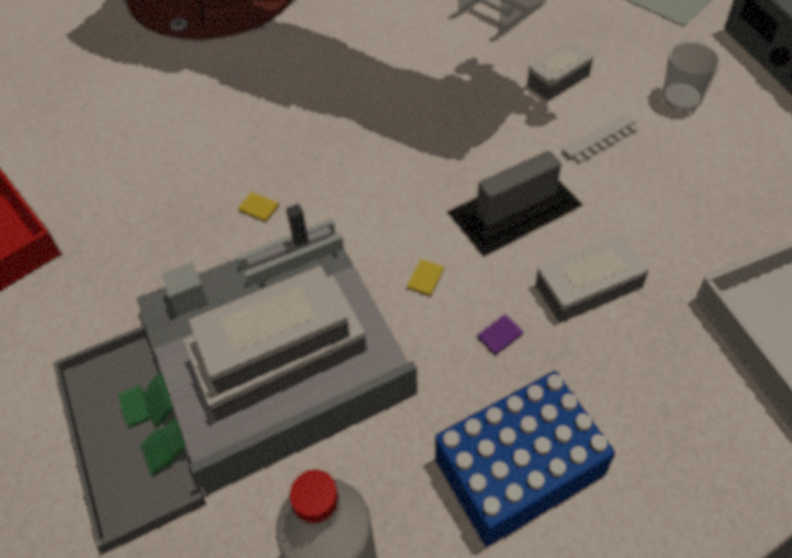

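b is stacked on a (crop (270,330)). I measure the offset with brightness profiles along the carrier axes.

```bash
cat >> h.py <<'E'
def prof(z,axis,rng,others,im,n='top'):
    s=np.arange(*rng,2.); o=[]
    g=cv2.GaussianBlur(im,(3,3),0).astype(float)
    for q in others:
        X=[P(car(*((a,q) if axis=='x' else (q,a))),z) for a in s]
        uv=w2p(n,X).astype(np.float32); o.append(cv2.remap(g.astype(np.float32),uv[:,:1],uv[:,1:],cv2.INTER_LINEAR)[:,0].mean(1))
    return s,np.mean(o,0)
E
python3 - <<'E'
from h import *
im=camera('top')
for ax,rg,ot in(('y',(-82,-46),(-25,-15,-5,5,12)),('y',(46,82),(-25,-15,-5,5,12)),('x',(-46,-22),(-45,-35,35,45)),('x',(12,40),(-45,-35,35,45))):
    s,v=prof(.094,ax,rg,ot,im); print(ax,' '.join('%d:%d'%(a,b) for a,b in zip(s,v)))
E
```

```text
y -82:46 -80:54 -78:73 -76:91 -74:97 -72:96 -70:95 -68:95 -66:96 -64:96 -62:101 -60:117 -58:129 -56:133 -54:133 -52:133 -50:134 -48:133
y 46:137 48:137 50:138 52:138 54:139 56:135 58:108 60:65 62:58 64:99 66:132 68:140 70:140 72:140 74:123 76:78 78:54 80:75
x -46:56 -44:74 -42:119 -40:134 -38:101 -36:60 -34:69 -32:113 -30:136 -28:136 -26:135 -24:135
x 12:134 14:134 16:135 18:135 20:135 22:133 24:123 26:107 28:99 30:98 32:98 34:98 36:98 38:98
```

b sits within a's outline: x from -33 to 25 on -39 to 29, and y -60 to 58. Now c, then d.

Run:
```python
from h import *
xy,yaw=pick('c',at=(np.array([.680,.127]),-6.9)); move_l(P(xy,.18)); st('up')
place(car(-5.7,0),TH,.094,clear=.09)
goto(P((.40,.30),.25),ori(10)); st(); im=camera('top')
for ax,rg,ot in(('y',(-64,-36),(-20,-10,0,8)),('y',(36,64),(-20,-10,0,8)),('x',(-42,-18),(-35,-25,25,35)),('x',(10,36),(-35,-25,25,35))):
    s,v=prof(.126,ax,rg,ot,im); print(ax,' '.join('%d:%d'%(a,b) for a,b in zip(s,v)))
```

```text
grab c t54.9 [0.6804 0.1271 0.0026] F [-0.443   0.8364  5.5467] w0.550 g63
lift t55.5 [0.6796 0.1269 0.0594] F [-0.0493  0.4826 -2.6911] w0.550 g62
up t56.4 [0.6793 0.1269 0.1786] F [ 0.2677  0.2525 -2.4528] w0.552 g62
over t57.6 [ 0.6053 -0.1685  0.1838] F [-0.1592  0.5143 -2.2727] w0.550 g62
False
down t59.5 [ 0.6051 -0.1696  0.0973] F [ 0.1649 -0.9473 -2.2091] w0.552 g62
released t60.8 [ 0.6045 -0.1693  0.1931] F [ 0.0791 -0.2373 -0.5007] w0.998 g0
 t62.6 [0.4006 0.2995 0.2498] F [0.0004 0.3041 0.3678] w1.002 g0
y -64:97 -62:96 -60:95 -58:95 -56:95 -54:97 -52:108 -50:124 -48:133 -46:134 -44:134 -42:133 -40:133 -38:133
y 36:137 38:137 40:137 42:137 44:138 46:128 48:91 50:54 52:60 54:104 56:134 58:139 60:139 62:126
x -42:100 -40:59 -38:76 -36:120 -34:112 -32:60 -30:49 -28:95 -26:131 -24:137 -22:135 -20:135
x 10:133 12:134 14:134 16:134 18:129 20:114 22:100 24:98 26:98 28:98 30:98 32:97 34:97
```

c is well centred at (-4,-1). Now d.

Run:
```python
from h import *
xy,yaw=pick('d',at=(np.array([.4218,.2896]),8.2)); move_l(P(xy,.20)); st('up')
place(car(-5.7,0),TH,.126,clear=.08)
goto(P((.40,.30),.25),ori(10)); st(); im=camera('top')
for ax,rg,ot in(('y',(-52,-26),(-15,-8,0,6)),('y',(26,52),(-15,-8,0,6)),('x',(-38,-14),(-25,-15,15,25)),('x',(4,30),(-25,-15,15,25))):
    s,v=prof(.158,ax,rg,ot,im); print(ax,' '.join('%d:%d'%(a,b) for a,b in zip(s,v)))
save(camera('scene'),'s9.png',(80,120,460,420),2)
s,v=prof(.09,'y',(20,100),(-107,-105,-103),im); print('knob',' '.join('%d:%d'%(a,b) for a,b in zip(s,v)))
s,v=prof(.09,'x',(-125,-85),(62,65,67),im); print('knob',' '.join('%d:%d'%(a,b) for a,b in zip(s,v)))
```

```text
grab d t65.1 [0.422  0.2897 0.0024] F [-0.8418 -0.4697  5.4729] w0.437 g61
lift t65.6 [0.4216 0.2895 0.0596] F [-1.2352  0.3083 -0.8713] w0.433 g60
up t66.7 [0.4212 0.2893 0.199 ] F [-0.3104 -0.1393 -1.4475] w0.434 g60
over t68.5 [ 0.605  -0.1683  0.206 ] F [-0.102  -0.0569 -0.7545] w0.432 g60
False
down t70.2 [ 0.6051 -0.1696  0.1293] F [-0.6966  0.1812 -0.6092] w0.432 g60
released t71.5 [ 0.6045 -0.1693  0.2251] F [-0.8688  0.5312 -0.3791] w0.999 g0
 t73.4 [0.4006 0.2995 0.2499] F [-0.6428  0.7343 -0.4376] w0.998 g0
y -52:96 -50:96 -48:96 -46:96 -44:100 -42:116 -40:130 -38:132 -36:132 -34:133 -32:133 -30:133 -28:133
y 26:135 28:136 30:136 32:136 34:135 36:118 38:76 40:45 42:62 44:108 46:134 48:138 50:137
x -38:107 -36:56 -34:58 -32:112 -30:123 -28:74 -26:41 -24:69 -22:117 -20:136 -18:135 -16:133
x 4:133 6:133 8:134 10:134 12:133 14:122 16:104 18:97 20:98 22:97 24:96 26:96 28:97
knob 20:77 22:78 24:77 26:76 28:76 30:76 32:77 34:79 36:81 38:82 40:81 42:81 44:82 46:82 48:83 50:78 52:65 54:52 56:47 58:49 60:51 62:52 64:54 66:54 68:47 70:37 72:33 74:42 76:61 78:76 80:81 82:82 84:83 86:84 88:85 90:84 92:83 94:83 96:80 98:73
knob -125:78 -123:82 -121:104 -119:127 -117:117 -115:77 -113:49 -111:47 -109:52 -107:54 -105:53 -103:51 -101:57 -99:84 -97:105 -95:98 -93:84 -91:80 -89:81 -87:81
```

View pics/s9.png

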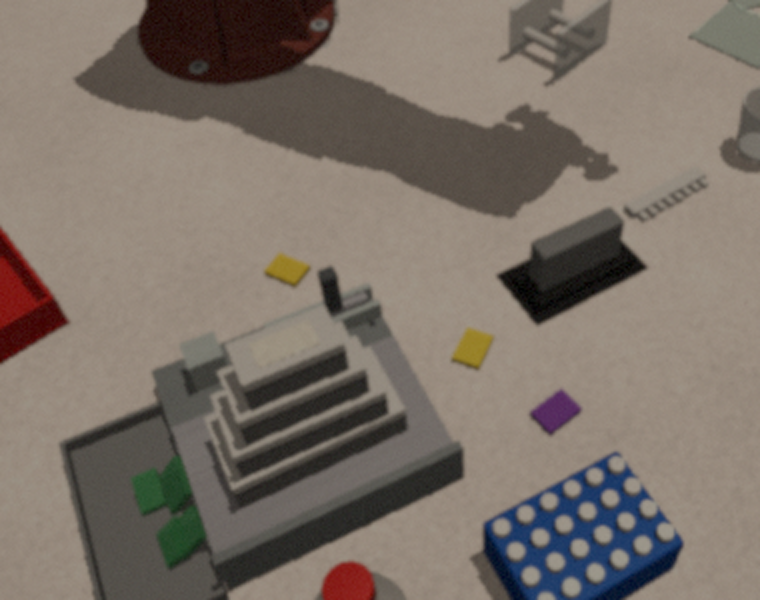

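The stack stands four high and tidy, and the bolt knob is at about carrier y 61. I push it home with the fingers closed.

Run:
```python
from h import *
grab()
goto(P(car(-105,98),.20),ori(TH)); move_l(P(car(-105,98),.060),velocity=.1); st('behind')
print(move_l(P(car(-105,4),.060),velocity=.03,stop_force=12)); st('pushed')
print(((state()['ee_pos'][:2]-C)@RT)*1000)
e=car(*(1000*((state()['ee_pos'][:2]-C)@RT)+[0,6])); move_l(P(e,.060),velocity=.03); move_l(P(e,.2))
goto(P((.40,.30),.25),ori(10)); im=camera('top'); st()
s,v=prof(.09,'y',(-50,40),(-107,-105,-103),im); print('knob',' '.join('%d:%d'%(a,b) for a,b in zip(s,v)))
save(im,'t10.png',(130,140,560,340),1.85)
```

```text
behind t77.2 [ 0.5129 -0.0652  0.0605] F [0.0554 0.6233 0.6662] w-0.001 g0
True
pushed t79.8 [ 0.5063 -0.1502  0.0597] F [0.3591 2.3465 0.6542] w0.002 g1
[-105.3829   12.6516]
 t82.9 [0.4005 0.2993 0.2498] F [ 0.0649 -0.7164 -1.215 ] w0.003 g0
knob -50:117 -48:117 -46:118 -44:117 -42:117 -40:117 -38:118 -36:118 -34:118 -32:106 -30:79 -28:65 -26:69 -24:72 -22:76 -20:79 -18:79 -16:79 -14:79 -12:72 -10:59 -8:49 -6:47 -4:48 -2:50 0:51 2:45 4:35 6:30 8:30 10:38 12:56 14:74 16:80 18:81 20:80 22:79 24:78 26:78 28:77 30:77 32:74 34:67 36:68 38:76
```

View pics/t10.png

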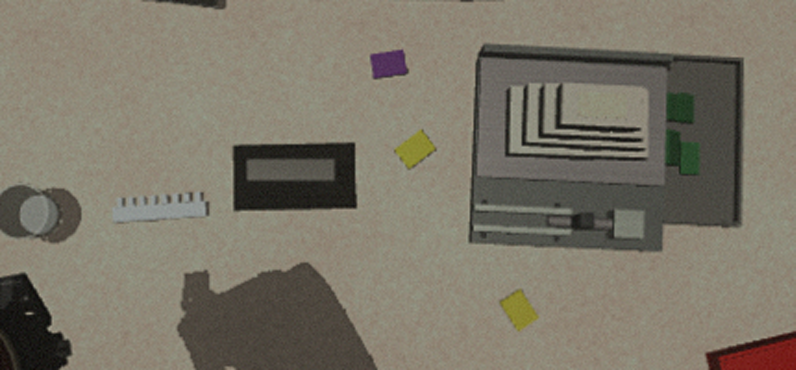

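The stack, chips, scraper and bolt all look right; the knob sits next to the keeper at (588,222). One firmer nudge confirms the end stop, then I hand in.

Run:
```python
from h import *
goto(P(car(-105,30),.20),ori(TH)); move_l(P(car(-105,30),.060),velocity=.1)
print(move_l(P(car(-105,8),.060),velocity=.02,stop_force=18)); st('pushed')
print(((state()['ee_pos'][:2]-C)@RT)*1000)
move_l(P(car(-105,28),.060),velocity=.05); move_l(P(car(-105,28),.2))
goto(P((.40,.30),.25),ori(10)); im=camera('top'); st()
for ax,rg,ot in(('y',(-46,-36),(-15,-8,0,6)),('x',(10,22),(-25,-15,15,25))):
    s,v=prof(.158,ax,rg,ot,im); print(ax,' '.join('%d:%d'%(a,b) for a,b in zip(s,v)))
b=cv2.GaussianBlur(im,(3,3),0).max(2)
print('wall',rect('top',(b>65)&(b<125)&near(im,289,232,(28,12)),.062))
print(job_done())
```

```text
True
pushed t87.0 [ 0.5065 -0.1501  0.0598] F [0.4319 2.4971 1.4977] w0.002 g1
[-105.1895   12.7089]
 t90.3 [0.4006 0.2993 0.2498] F [-0.0618 -1.0324  0.8666] w-0.002 g0
y -46:95 -44:99 -42:114 -40:129 -38:132
x 10:133 12:132 14:121 16:103 18:96 20:96
wall (array([0.5621, 0.1222]), 20.534832000732422, 85.6585922241211, np.float32(-1.2111359))
the job is handed in; nothing more can be done
None
```

I handed the job in at about 90 s: chips in the tray, scraper on its mat, all four cases stacked on the deck largest to smallest, and the bolt pushed to its end stop; case a was knocked aside once, and I put it back before stacking.

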